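# Screw the band onto the preserving jar, fingertip tight

### The arm

A 7-joint arm with a two-finger parallel gripper is mounted at the origin on the work surface. World frame = base frame: x ahead of the robot, y to its left, z up, the work surface at z = 0. Lengths are in m, angles in rad, forces in N, time in s.
With the tool pointing down it reaches from about 0.4 to 0.85 m from the base axis. Payload 10.4 kg.
Tool frame: the origin (TCP) lies at the very end of the fingers, on their centre line; the grasp point (between the pads) lies 19 mm behind it (pinch_z is the distance from the TCP to the grasp point, in m); z points along the fingers, y is the direction in which the jaws open and shut (so a half turn about z gives the same grasp; the last joint's range is limited). The gripper opens to 87 mm and grips with 3 to 60 N. Pads are 19 mm wide; open, the fingers measure 117 mm over their backs; the gripper's body (75 mm by 190 mm) begins 51 mm behind the grasp point.
Start: joints at [1.307, 0.332, -0.065, 1.46, 0.022, 1.35, -0.088], TCP at [0.149, -0.607, 0.223] pointing down, gripper open.
Joint ranges: [-2.6, 2.6], [-0.5, 2.12], [-1.47, 1.34], [0.16, 2.42], [-1.27, 4.41], [0.06, 2.06], [-2.6, 2.6]. Speed limits (rad/s): [2.22, 2.22, 2.79, 2.79, 3.14, 3.14, 3.14].

### API

Orientations are given as a unit quaternion [x, y, z, w].
In Python, from cell import move_pose, movel, set_joints, open_gripper, close_gripper, pause, inverse_kinematics, snapshot, IKError, hand_in, read_time, read_joints, read_qd, read_joint_torque, read_eef_pos, read_tcp_rot, read_force, read_torque, read_width, pinch_z gives the robot as it stands. Calls block until the motion is done:
- move_pose(position, orientation): joint-space move of the TCP to a pose.
- movel(position, rot=None, v=0.15): straight line of the TCP; rot=None keeps the orientation; v is the mean speed in m/s.
- set_joints(angles): joint-space move.
- open_gripper() and close_gripper(): open the fingers fully, or close them until they stop; the grip force is fixed at half the most.
- pause(seconds).
- inverse_kinematics(position, orientation): joint angles nearest the present ones, or None.
- snapshot(name): name is "side" or "top"; returns a dict with "pixels" (420x560x3 uint8, blue, green, red), "fx", "fy", "cx", "cy" (pixels), "distortion" ([k1, k2, p1, p2, k3] as OpenCV has them; the pictures are not rectified), "world_to_cam" (4x4, takes a point from world to camera coordinates). Camera axes: x right, y down, z forward; pixel columns grow to the right and rows downward; lengths in m; the calibration is good to about 2 mm. A picture is of the moment at which its call begins. There is no depth.
A pose or a line that the arm cannot do raises IKError and nothing moves.
- hand_in(): hands the job in, once; it reports no verdict.
Readings, each from a call of its own:
- read_time(): time.
- read_joints(): joint angles.
- read_qd(): joint speeds.
- read_joint_torque(): joint torques, N m.
- read_eef_pos(): TCP position.
- read_tcp_rot(): TCP orientation.
- read_force(): force on the tool from outside, world axes, zero at the start.
- read_torque(): the same for the moment, N m.
- read_width(): opening from 0.0 (shut) to 1.0 (fully open).
Only numpy, scipy, OpenCV 4.12 (cv2) and the standard library are available. Lean on these libraries where they do the work, as an engineer would, in place of code of your own. Each camera call takes 0.05 s, during which the arm holds its last target.

### The job

One preserving jar in the crate has its flat lid laid on but no screw band yet. Take the band that fits it from the worktop, set it squarely over the neck, and screw it down clockwise, about one turn, until you feel it take up on the lid: fingertip tight, snug but not forced, then let go. Leave the other jars and the bigger band as they are.

Things in the scene. Friction and masses are not known exactly. Their poses are not given: they have to be found in the camera images.
- band_center (a point): The band to fit: bright steel ring lying lip-up on the worktop, 66 mm outside diameter, ribbed wall to grip across, 18 mm high, 30 g. Point: its middle, 9 mm above the lower edge; z is its axis, up through the lip; +x points at its lowest lug. The lip is 2 mm thick with a 40 mm opening; the bore below is 62 mm, 54 mm between the lugs: about 1.5 mm of play all round on the neck.
- band_lug (a point): Inside the band, middle of the lowest of its three thread lugs (3 mm thick), 2.5 mm above the band's lower edge and 29 mm from its axis; it enters the jar's thread first. The other two lie 120 and 240 degrees anticlockwise (seen from above), 2 and 4 mm higher: one right-hand helix of 6 mm lead.
- jar_rim (a point): The open jar: square glass body 85 mm wide, 100 mm high, held by the felt lining of its crate compartment (crate walls 75 mm high): it gives a little (6 N per mm sideways, 3 N m per rad in twist) and springs back. Point: middle of the top of its round neck, 128 mm above its underside; z up. Neck 50 mm across, 28 mm high. Band fully down: its middle about 4 mm below this point, 1 mm more or less.
- thread_start (a point): Upper end of the jar's thread, 28 mm from the neck's axis, 2.7 mm below the rim. One right-hand ridge, 2 mm thick, 58 mm across the crest, 6 mm lead, 1.4 turns. Set the band on with its lowest lug 20 to 60 degrees anticlockwise of here: it rests with its middle 1 mm above the rim point and catches when turned clockwise. Elsewhere it rides up to 7 mm higher on the ridge until turned to here.
- lid: Flat steel lid on the open jar, 50 mm across, its top 3 mm above the rim point (1 mm more or less: the rubber seals differ). Origin on its underside, z up. After passing the thread's start the band runs free for 0.65 to 1.1 turns, then takes up on the lid. Then the press on it grows some 4 N per 0.2 rad, the twist 0.02 to 0.04 N m per N. Fingertip tight: 5 to 25 N once let go; over 35 N is forced.
- wide_band: A bigger band, 86 mm outside diameter, 18 mm high, lying on the worktop; it does not fit and stays where it is. Origin under its middle.
- sealed1: One of two jars in the same crate that already have their bands on, same size as the open jar, band top 133 mm above the underside; stays as it is. Jars stand 94 mm apart. Origin under its middle.
- sealed2: The other closed jar in the crate, same as the first.
There are look-alikes about, which are no part of the job. What is shaped like the part that bears band_center but purple is not meant.

How it is judged:
By the outcome, as a careful person would: the job done as asked, in the order asked, and still so for the second after the job is handed in, with the robot touching nothing.
It also fails if it takes over 67 s, if anything falls off the work surface, if the arm or the gripper's body presses on something with over 40 N, if the wrist force passes 120 N, or if a joint passes its speed limit or range.

## Working session

There is one attempt and no reset: what is moved stays moved. The work goes in short steps, each a Python script; the robot and the scene stay as the last script left them, time stands still between calls to the robot, and variables do not carry over. Pictures are saved under pics/ and viewed, and the job is handed in when it is done.

```bash
ls; mkdir -p pics; python3 - <<'E'
from cell import *
import cv2,numpy as np
for n in("top","side"):
    s=snapshot(n); cv2.imwrite(f"pics/{n}0.png",s["pixels"]); np.savez(f"pics/{n}0.npz",**s)
    print(n,s["fx"],s["fy"],s["cx"],s["cy"],s["distortion"],np.round(s["world_to_cam"],3).tolist())
print(read_time(),read_joints(),read_eef_pos(),read_tcp_rot(),read_width(),read_force(),read_torque(), pinch_z if not callable(pinch_z) else pinch_z())
E
```

```text
pics
top 420.9658831550434 420.9658831550434 278.33072525204796 205.93141693230865 [-0.11859167  0.          0.          0.          0.        ] [[-0.005, -1.0, -0.002, -0.011], [-0.996, 0.005, -0.093, 0.587], [0.093, 0.001, -0.996, 0.874], [0.0, 0.0, 0.0, 1.0]]
side 477.8893524484707 477.8893524484707 280.48840255090875 205.65645958507474 [-0.16329985  0.          0.          0.          0.        ] [[-1.0, -0.027, -0.011, 0.608], [-0.012, 0.723, -0.691, 0.093], [0.027, -0.69, -0.723, 0.942], [0.0, 0.0, 0.0, 1.0]]
0.1 [ 1.30739671  0.33278705 -0.06472805  1.46086079  0.02159097  1.34985311
 -0.08851119] [ 0.14898736 -0.60663979  0.2218454 ] [ 9.92758552e-01  1.20125305e-01 -9.04927182e-05 -5.99839309e-04] 0.9976626962438416 [ 0.59316227 -0.55610632  0.0608974 ] [0.00831183 0.01720615 0.01097209] 0.0187
```

View pics/top0.png

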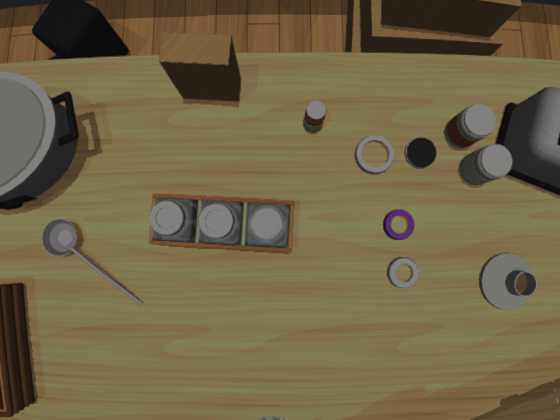

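View pics/side0.png

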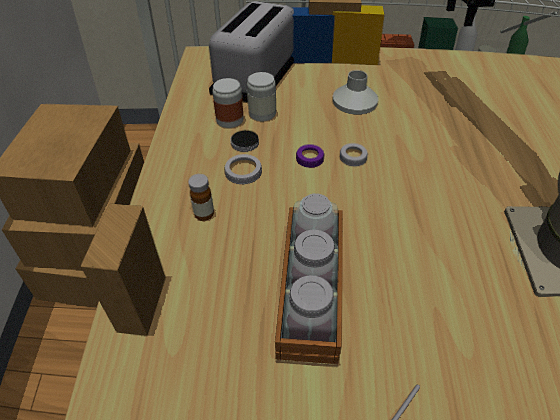

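```bash
python3 - <<'E'
import cv2,numpy as np
a=cv2.imread("pics/top0.png");b=cv2.imread("pics/side0.png")
def c(im,u,v,h,k): return cv2.resize(im[v-h:v+h,u-h:u+h],(k,k),interpolation=cv2.INTER_CUBIC)
A=np.vstack([np.hstack([c(a,403,272,22,300),c(a,267,223,35,300)]),np.hstack([c(b,354,155,20,300),c(b,316,212,28,300)])])
cv2.imwrite("pics/z0.png",cv2.convertScaleAbs(A,alpha=1.2))
E
```

```text
(no output)
```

View pics/z0.png

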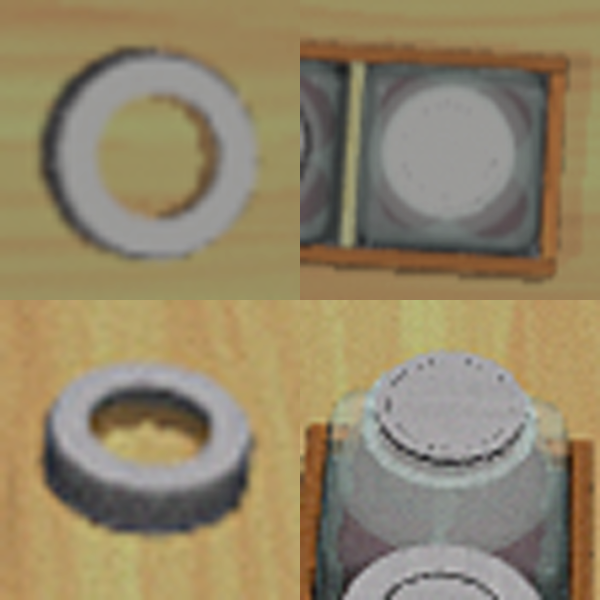

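```bash
cat > vis.py <<'E'
import cv2,numpy as np
def ray(s,uv):
    K=np.array([[s["fx"],0,s["cx"]],[0,s["fy"],s["cy"]],[0,0,1]],float)
    p=cv2.undistortPoints(np.array([[uv]],float),K,np.array(s["distortion"],float))[0,0]
    T=np.array(s["world_to_cam"]);R=T[:3,:3]
    return -R.T@T[:3,3], R.T@np.array([p[0],p[1],1.])
def plane(s,uv,z):
    o,d=ray(s,uv); return o+d*(z-o[2])/d[2]
def tri(s1,u1,s2,u2):
    o1,d1=ray(s1,u1);o2,d2=ray(s2,u2);d1/=np.linalg.norm(d1);d2/=np.linalg.norm(d2)
    t=np.linalg.lstsq(np.c_[d1,-d2],o2-o1,rcond=None)[0]
    a=o1+t[0]*d1;b=o2+t[1]*d2
    return (a+b)/2,np.linalg.norm(a-b)
def proj(s,P):
    K=np.array([[s["fx"],0,s["cx"]],[0,s["fy"],s["cy"]],[0,0,1]],float);T=np.array(s["world_to_cam"])
    return cv2.projectPoints(np.array([P],float),cv2.Rodrigues(T[:3,:3])[0],T[:3,3],K,np.array(s["distortion"],float))[0][0,0]
def blob(im,c,h,vmin,smax=40,k=8):
    u,v=c; cr=cv2.resize(im[v-h:v+h,u-h:u+h],None,fx=k,fy=k,interpolation=cv2.INTER_CUBIC)
    hsv=cv2.cvtColor(cr,cv2.COLOR_BGR2HSV)
    m=((hsv[...,2]>vmin)&(hsv[...,1]<smax)).astype(np.uint8)
    m=cv2.morphologyEx(m,cv2.MORPH_OPEN,np.ones((7,7)))
    cs=cv2.findContours(m,cv2.RETR_EXTERNAL,cv2.CHAIN_APPROX_NONE)[0]
    c0=max(cs,key=cv2.contourArea); e=cv2.fitEllipse(cv2.convexHull(c0))
    cv2.ellipse(cr,e,(0,0,255),1)
    f=lambda p:((p[0]+.5)/k-.5+u-h,(p[1]+.5)/k-.5+v-h)
    return f(e[0]),(e[1][0]/k,e[1][1]/k),cr
E
python3 - <<'E'
from vis import *
t=np.load("pics/top0.npz");s=np.load("pics/side0.npz")
a=t["pixels"];b=s["pixels"]
for n,im,u,v in [("lidT",a,267,223),("lidS",b,316,204),("bandT",a,405,272)]:
    print(n,cv2.cvtColor(im,cv2.COLOR_BGR2HSV)[v,u-16:u+17,1:].tolist())
    
print([b[r,316].tolist() for r in range(190,225)])
E
```

```text
lidT [[6, 121], [4, 128], [4, 129], [4, 129], [2, 128], [2, 128], [4, 129], [4, 129], [2, 128], [4, 128], [4, 129], [4, 129], [4, 129], [4, 129], [2, 128], [4, 128], [2, 128], [2, 128], [4, 129], [4, 129], [4, 129], [2, 128], [4, 128], [4, 129], [4, 128], [2, 129], [2, 128], [2, 129], [4, 129], [2, 128], [6, 124], [10, 106], [13, 99]]
lidS [[24, 141], [26, 139], [2, 137], [6, 130], [8, 96], [5, 140], [4, 131], [6, 138], [4, 134], [9, 135], [4, 132], [2, 131], [6, 136], [8, 135], [2, 132], [4, 134], [6, 132], [6, 138], [0, 132], [4, 132], [2, 134], [6, 139], [2, 134], [4, 138], [6, 135], [2, 136], [2, 137], [4, 123], [6, 134], [2, 136], [13, 155], [11, 157], [64, 155]]
bandT [[0, 89], [2, 122], [4, 129], [4, 129], [4, 129], [16, 128], [64, 128], [98, 128], [101, 129], [98, 128], [99, 129], [98, 128], [98, 128], [96, 128], [99, 129], [98, 128], [97, 129], [97, 129], [97, 129], [97, 129], [98, 127], [106, 115], [121, 101], [86, 98], [17, 107], [4, 128], [2, 129], [4, 129], [2, 128], [40, 128], [92, 128], [97, 129], [96, 128]]
[[86, 136, 150], [93, 143, 157], [85, 136, 153], [103, 132, 142], [141, 137, 139], [140, 135, 138], [135, 136, 137], [136, 135, 136], [133, 132, 131], [135, 132, 134], [129, 133, 131], [132, 131, 132], [138, 137, 139], [131, 132, 133], [129, 132, 130], [136, 135, 133], [134, 130, 138], [135, 135, 135], [133, 133, 134], [133, 135, 137], [138, 136, 136], [142, 138, 141], [137, 136, 137], [111, 107, 110], [44, 42, 44], [118, 122, 117], [112, 118, 112], [140, 143, 136], [144, 150, 140], [113, 115, 111], [121, 124, 118], [117, 121, 118], [118, 120, 117], [118, 118, 115], [112, 118, 111]]
```

```bash
sed -i 's/vmin,smax=40,k=8)/vmin,smax=40,k=8,vmax=255)/; s/(hsv\[...,2\]>vmin)/(hsv[...,2]>vmin)\&(hsv[...,2]<vmax)/' vis.py
python3 - <<'E'
from vis import *
t=np.load("pics/top0.npz");s=np.load("pics/side0.npz")
a=t["pixels"];b=s["pixels"]
cv2.setNumThreads(1)
R={}
out=[]
for n,im,c,h,vm,sm,vx in [("bT",a,(403,272),22,112,40,255),("bS",b,(354,153),22,118,45,255),("lT",a,(267,223),32,116,9,255),("lS",b,(316,206),24,122,14,148),("s1T",a,(218,221),26,110,20,255),("s2T",a,(168,217),26,110,20,255)]:
    imb=cv2.GaussianBlur(im,(3,3),0) if n=="lS" else im
    p,ax,cr=blob(imb,c,h,vm,sm,vmax=vx);R[n]=p;print(n,np.round(p,2),np.round(ax,2));out.append(cv2.resize(cr,(260,260)))
cv2.imwrite("pics/z1.png",np.vstack([np.hstack(out[:3]),np.hstack(out[3:])]))
print("band",plane(t,R["bT"],.018),plane(s,R["bS"],.018),tri(t,R["bT"],s,R["bS"]))
print("lid",tri(t,R["lT"],s,R["lS"]),plane(t,R["lT"],.135),plane(s,R["lS"],.135))
P=tri(t,R["lT"],s,R["lS"])[0]
print("s1",plane(t,R["s1T"],P[2]+.002),"s2",plane(t,R["s2T"],P[2]+.002))
E
```

```text
bT [403.93 272.56] [28.5  28.94]
bS [353.55 151.33] [16.71 26.18]
lT [266.1 223. ] [30.3 30.5]
lS [315.81 203.15] [18.28 29.16]
s1T [215.06 220.35] [33.33 33.82]
s2T [165.58 217.4 ] [32.52 33.43]
band [ 0.44182291 -0.28440726  0.018     ] [ 0.44050998 -0.28386316  0.018     ] (array([ 0.44111289, -0.28444083,  0.0175823 ]), np.float64(0.0013754190215592298))
lid (array([0.54382762, 0.00911646, 0.14108268]), np.float64(0.0010960471101296256)) [0.54469578 0.00923953 0.135     ] [0.54288746 0.00332667 0.135     ]
s1 [0.54959117 0.10426058 0.14308268] s2 [0.55543771 0.19796519 0.14308268]
```

View pics/z1.png

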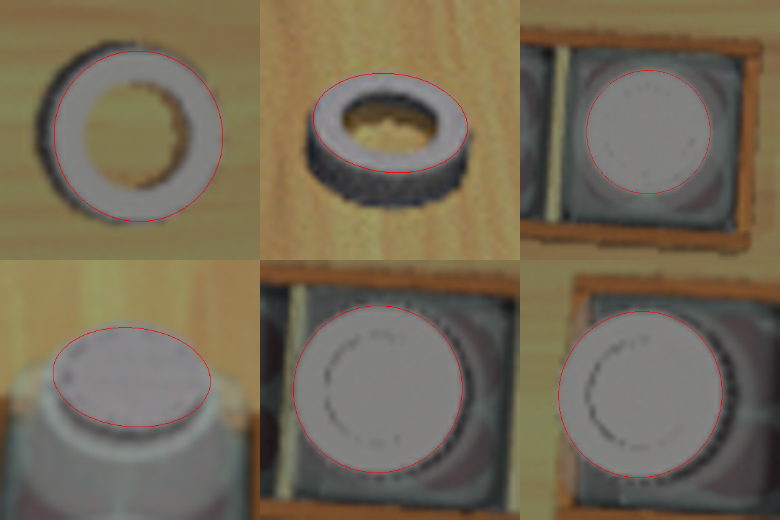

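```bash
cat > h.py <<'E'
from cell import *
import numpy as np
from scipy.spatial.transform import Rotation as Ro
def q(yaw): # jaw (tool y) direction angle: tool x at yaw, z down
    return (Ro.from_euler('z',yaw)*Ro.from_euler('x',np.pi)).as_quat()
def yaw(): return Ro.from_matrix(Ro.from_quat(read_tcp_rot()).as_matrix()@np.diag([1,-1,-1])).as_euler('ZYX')[0]
def st(m=""): print(m,"t%.2f"%read_time(),"p",np.round(read_eef_pos(),4),"yaw%.3f"%yaw(),"j7 %.3f"%read_joints()[6],"F",np.round(read_force(),2),"T",np.round(read_torque(),3),"w%.3f"%read_width())
E
python3 - <<'E'
from h import *
st()
for nm,P in (("band",[.441,-.284,.12]),("jar",[.544,.009,.2])):
    for d in range(-180,180,20):
        r=inverse_kinematics(P,q(np.radians(d)))
        print(nm,d,None if r is None else np.round(r,2).tolist())
E
```

```text
t0.10 p [ 0.149  -0.6066  0.2218] yaw0.241 j7 -0.089 F [ 0.59 -0.56  0.06] T [0.008 0.017 0.011] w0.998
band -180 [1.04, 0.26, -0.63, 1.82, 0.17, 1.11, 1.93]
band -160 [1.5, 0.48, -1.23, 1.81, 0.48, 1.21, 2.04]
band -140 [1.5, 0.48, -1.23, 1.81, 0.48, 1.21, 2.39]
band -120 None
band -100 [-0.5, 0.38, 1.18, 1.9, -0.39, 1.12, -2.49]
band -80 [0.7, 0.21, -0.24, 1.84, 0.06, 1.1, -2.53]
band -60 [0.73, 0.21, -0.27, 1.84, 0.06, 1.1, -2.18]
band -40 [0.75, 0.21, -0.3, 1.84, 0.07, 1.1, -1.84]
band -20 [0.78, 0.22, -0.33, 1.84, 0.08, 1.1, -1.5]
band 0 [0.8, 0.22, -0.35, 1.84, 0.09, 1.1, -1.15]
band 20 [0.84, 0.22, -0.39, 1.83, 0.1, 1.1, -0.81]
band 40 [0.87, 0.23, -0.43, 1.83, 0.11, 1.1, -0.47]
band 60 [0.91, 0.23, -0.48, 1.83, 0.12, 1.1, -0.13]
band 80 [0.95, 0.24, -0.52, 1.83, 0.13, 1.11, 0.21]
band 100 [0.98, 0.25, -0.56, 1.83, 0.15, 1.11, 0.55]
band 120 [0.97, 0.24, -0.54, 1.83, 0.14, 1.11, 0.9]
band 140 [0.99, 0.25, -0.57, 1.83, 0.15, 1.11, 1.24]
band 160 [1.02, 0.25, -0.6, 1.83, 0.16, 1.11, 1.58]
jar -180 [0.75, 0.32, -1.01, 1.67, 0.28, 1.31, 1.27]
jar -160 [0.9, 0.42, -1.24, 1.66, 0.41, 1.35, 1.52]
jar -140 [0.9, 0.42, -1.24, 1.66, 0.41, 1.35, 1.87]
jar -120 [0.9, 0.42, -1.24, 1.66, 0.41, 1.35, 2.22]
jar -100 [0.9, 0.42, -1.24, 1.66, 0.41, 1.35, 2.57]
jar -80 None
jar -60 [-1.08, 0.3, 1.17, 1.75, -0.29, 1.28, -2.45]
jar -40 [0.62, 0.27, -0.84, 1.67, 0.21, 1.29, -2.52]
jar -20 [0.66, 0.28, -0.89, 1.67, 0.23, 1.3, -2.19]
jar 0 [0.69, 0.29, -0.92, 1.67, 0.24, 1.3, -1.85]
jar 20 [0.71, 0.3, -0.95, 1.67, 0.25, 1.3, -1.51]
jar 40 [0.7, 0.3, -0.94, 1.67, 0.25, 1.3, -1.16]
jar 60 [0.7, 0.3, -0.94, 1.67, 0.25, 1.3, -0.81]
jar 80 [0.71, 0.3, -0.95, 1.67, 0.25, 1.3, -0.46]
jar 100 [0.71, 0.3, -0.95, 1.67, 0.25, 1.3, -0.11]
jar 120 [0.71, 0.3, -0.95, 1.67, 0.25, 1.3, 0.23]
jar 140 [0.72, 0.3, -0.96, 1.67, 0.25, 1.3, 0.58]
jar 160 [0.72, 0.3, -0.97, 1.67, 0.26, 1.31, 0.93]
```

```bash
python3 - <<'E'
from h import *
r=np.radians
B=[.4413,-.2843]
move_pose(B+[.09],q(r(45))); st("above")
movel(B+[.004],v=.15); st("down")
close_gripper(); st("c1")
open_gripper(); st("o")
movel(B+[.004],q(r(135)),v=.15); st("rot")
close_gripper(); st("c2")
movel(B+[.15],v=.2); st("up")
s=snapshot("top"); 
import cv2
a=s["pixels"]; b=snapshot("side")["pixels"]
cv2.imwrite("pics/g1.png",np.hstack([cv2.resize(a[180:330,320:520],(400,300)),cv2.resize(b[40:220,260:460],(400,360))[:300]]))
st()
E
```

```text
above t1.77 p [ 0.4408 -0.286   0.0903] yaw0.783 j7 -0.403 F [-0.03 -0.02 -0.26] T [-0.006 -0.063  0.023] w0.997
down t2.49 p [ 0.4418 -0.2847  0.0047] yaw0.785 j7 -0.457 F [-0.01  0.54  0.23] T [-0.032 -0.022 -0.014] w1.004
c1 t3.01 p [ 0.4416 -0.2845  0.0045] yaw0.785 j7 -0.457 F [-1.69  0.51  4.71] T [0.064 0.213 0.023] w0.761
o t3.70 p [ 0.4413 -0.2843  0.004 ] yaw0.785 j7 -0.457 F [-0.31  0.4   1.07] T [-0.011 -0.019  0.007] w1.000
rot t5.42 p [ 0.4413 -0.2843  0.004 ] yaw2.355 j7 0.990 F [0.35 0.33 0.  ] T [ 0.049 -0.18   0.001] w1.002
c2 t5.93 p [ 0.4413 -0.2843  0.004 ] yaw2.356 j7 0.990 F [ 0.43 -0.03  0.7 ] T [ 0.112 -0.203  0.03 ] w0.760
up t6.82 p [ 0.4406 -0.2841  0.1489] yaw2.356 j7 1.121 F [-0.22 -0.33 -0.9 ] T [ 0.062 -0.167  0.007] w0.754
 t6.92 p [ 0.4406 -0.2839  0.1486] yaw2.356 j7 1.121 F [-0.41 -0.44  0.37] T [ 0.069 -0.157 -0.017] w0.758
```

View pics/g1.png

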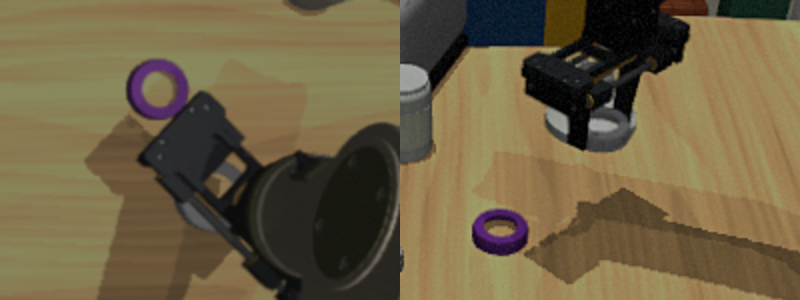

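```bash
python3 - <<'E'
from h import *
import cv2
r=np.radians
movel([.4413,-.2843,.2],v=.3)
move_pose([.5438,.0091,.2],q(r(-110))); st("over")
movel([.5438,.0091,.166],v=.15); pause(.2); st("hover")
s=snapshot("side"); np.savez("pics/side1.npz",**s); t=snapshot("top"); np.savez("pics/top1.npz",**t)
a=t["pixels"]; b=s["pixels"]
cv2.imwrite("pics/g2.png",np.hstack([cv2.resize(a[160:290,180:350],(400,306))[:300],cv2.resize(b[140:260,250:390],(400,343))[:300]]))
E
```

```text
over t8.42 p [0.5435 0.0078 0.1992] yaw-1.923 j7 2.414 F [ 0.21 -0.61 -0.3 ] T [ 0.109 -0.071 -0.046] w0.758
hover t8.99 p [0.5443 0.009  0.1669] yaw-1.920 j7 2.392 F [ 0.01 -1.48 -0.35] T [0.155 0.005 0.006] w0.758
```

View pics/g2.png

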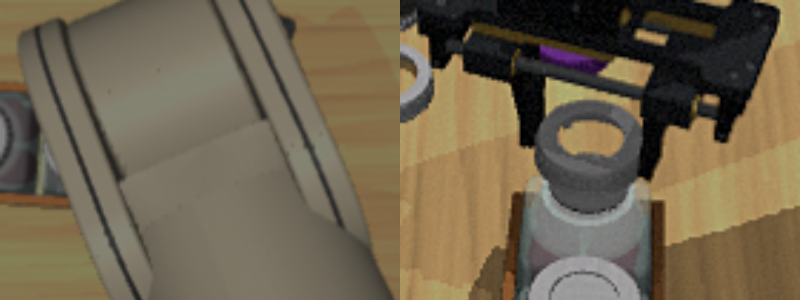

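```bash
python3 - <<'E'
from vis import *
s=np.load("pics/side1.npz");t=np.load("pics/top1.npz");b=s["pixels"]
p=np.array([.5443,.009,.1669])
c=proj(s,p+[0,0,.014]);print("pred lip top center",c, "pred lid seen", proj(s,[.5438,.0091,.1411]))
for v in (180,188,195,200,205,210): print(v,cv2.cvtColor(b,cv2.COLOR_BGR2HSV)[v,290:342,1:].reshape(-1,2)[:,1].tolist())
cr=cv2.resize(b[165:225,280:350],(700,600),interpolation=cv2.INTER_CUBIC)
for k in range(0,360,10):
    P=p+[.0305*np.cos(np.radians(k)),.0305*np.sin(np.radians(k)),.014]
    u=proj(s,P); cv2.circle(cr,(int((u[0]-280+.5)*10),int((u[1]-165+.5)*10)),2,(0,0,255),-1)
    P=p+[.02*np.cos(np.radians(k)),.02*np.sin(np.radians(k)),.014]
    u=proj(s,P); cv2.circle(cr,(int((u[0]-280+.5)*10),int((u[1]-165+.5)*10)),2,(0,255,0),-1)
    P=np.array([.5438,.0091,.138])+[.025*np.cos(np.radians(k)),.025*np.sin(np.radians(k)),0]
    u=proj(s,P); cv2.circle(cr,(int((u[0]-280+.5)*10),int((u[1]-165+.5)*10)),2,(255,0,0),-1)
cv2.imwrite("pics/g3.png",cv2.convertScaleAbs(cr,alpha=1.4))
E
```

```text
pred lip top center [316.19837815 186.94803181] pred lid seen [315.51962899 203.09375929]
180 [193, 90, 0, 0, 17, 10, 19, 16, 4, 10, 43, 137, 80, 76, 80, 79, 84, 83, 85, 86, 72, 69, 65, 63, 69, 64, 67, 64, 63, 69, 67, 65, 83, 99, 109, 106, 100, 97, 96, 100, 101, 124, 164, 155, 14, 9, 11, 20, 13, 13, 26, 18]
188 [179, 146, 0, 9, 11, 4, 8, 51, 71, 83, 83, 89, 82, 84, 78, 137, 182, 179, 177, 170, 173, 176, 176, 176, 172, 180, 173, 178, 178, 168, 169, 172, 172, 171, 170, 176, 179, 173, 127, 85, 78, 84, 86, 90, 92, 13, 10, 4, 19, 6, 0, 50]
195 [170, 174, 176, 171, 170, 180, 189, 63, 58, 78, 62, 72, 86, 103, 102, 106, 98, 99, 98, 96, 98, 79, 76, 79, 79, 81, 78, 92, 94, 94, 83, 77, 87, 86, 87, 101, 82, 81, 82, 80, 84, 84, 76, 50, 1, 19, 0, 2, 10, 0, 43, 129]
200 [168, 174, 172, 174, 172, 174, 180, 184, 167, 57, 54, 55, 62, 62, 64, 66, 77, 65, 70, 74, 83, 76, 87, 89, 90, 90, 100, 98, 99, 101, 93, 95, 93, 87, 74, 73, 69, 62, 62, 61, 64, 62, 60, 10, 7, 12, 0, 0, 57, 179, 168, 159]
205 [174, 176, 173, 158, 154, 162, 166, 170, 174, 155, 155, 156, 74, 77, 68, 76, 71, 73, 66, 65, 62, 70, 72, 68, 76, 69, 66, 76, 74, 73, 71, 71, 70, 69, 67, 69, 68, 71, 62, 69, 141, 189, 175, 167, 162, 164, 163, 165, 169, 163, 162, 160]
210 [67, 68, 60, 63, 109, 108, 124, 127, 127, 120, 146, 180, 163, 138, 141, 58, 74, 75, 81, 83, 83, 85, 86, 83, 80, 82, 82, 84, 78, 78, 80, 79, 83, 76, 80, 82, 67, 62, 146, 162, 172, 151, 130, 129, 105, 121, 117, 93, 92, 90, 89, 87]
```

View pics/g3.png

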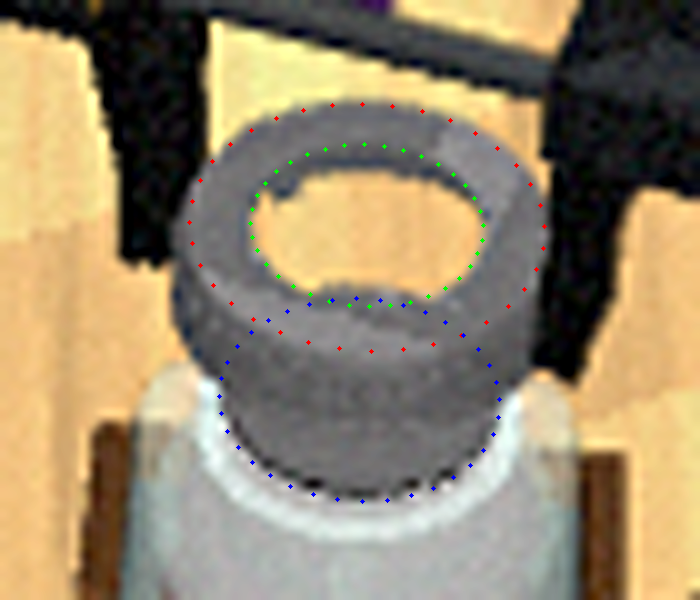

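```bash
cat >> h.py <<'E'
def avgF(n=4,dt=.02):
    a=[]
    for i in range(n):
        a.append(np.r_[read_force(),read_torque()]); pause(dt)
    return np.mean(a,0)
E
python3 - <<'E'
from h import *
X=[.5438,.0091]
movel(X+[.152],v=.12); pause(.1)
b=avgF(6); print("base",np.round(b,3)); np.save("base.npy",b); st()
z=.152
while z>.128:
    z-=.001; movel(X+[z],v=.05)
    f=avgF(2)-b
    print("%.4f act %.4f"%(z,read_eef_pos()[2]),np.round(f,2))
    if f[2]>3 or np.hypot(f[0],f[1])>4: break
st()
E
```

```text
base [ 0.095  0.111  0.23   0.123 -0.069 -0.003]
 t9.56 p [0.544  0.0092 0.1524] yaw-1.920 j7 2.382 F [-0.01 -0.21  0.72] T [ 0.168 -0.061 -0.023] w0.760
0.1510 act 0.1510 [ 0.53  0.36 -0.84 -0.01  0.02 -0.04]
0.1500 act 0.1500 [-0.4   0.29 -0.66 -0.01  0.01 -0.01]
0.1490 act 0.1490 [ 0.14 -0.42 -0.41  0.04  0.03  0.01]
0.1480 act 0.1479 [-0.62 -0.19 -0.18  0.03  0.04 -0.01]
0.1470 act 0.1469 [ 0.02 -0.54 -0.06  0.02  0.02  0.01]
0.1460 act 0.1460 [-0.24 -0.39 -0.46  0.03 -0.02  0.02]
0.1450 act 0.1450 [-0.23 -0.34  0.06  0.03  0.02 -0.  ]
0.1440 act 0.1440 [ 0.26 -0.33 -0.47  0.05  0.01 -0.  ]
0.1430 act 0.1429 [ 0.06 -0.09 -0.59 -0.02  0.01 -0.  ]
0.1420 act 0.1420 [-0.4   0.39 -1.   -0.01  0.03 -0.01]
0.1410 act 0.1410 [ 0.07  0.27 -0.72  0.02 -0.05 -0.02]
0.1400 act 0.1400 [-0.38  0.29 -0.54 -0.02  0.01  0.04]
0.1390 act 0.1390 [-0.05  0.14 -0.86  0.03 -0.    0.02]
0.1380 act 0.1382 [-0.11 -0.15  0.35  0.02 -0.02 -0.  ]
0.1370 act 0.1376 [-1.01  0.51  5.92 -0.07  0.11 -0.02]
 t13.81 p [0.5442 0.0093 0.1376] yaw-1.920 j7 2.370 F [-0.08  0.73  5.86] T [ 0.046 -0.027 -0.008] w0.758
```

```bash
cat >> h.py <<'E'
def stroke(X,z,y0,y1,b,step=.25,fz=3.,tmax=.2,fmax=12,every=1,mode=None):
    """turn clockwise from y0 down to y1, following helix with soft z"""
    y=y0;i=0;log=[]
    while y>y1+1e-6:
        d=min(step,y-y1); y-=d; z-=.006/(2*np.pi)*d
        movel([X[0],X[1],z],q(y),v=.15)
        f=avgF(2,.01)-b; p=read_eef_pos()
        log.append((y,p[2],f[2],f[5]))
        if i%every==0: print("t%.1f y%.2f z%.4f act%.4f"%(read_time(),y,z,p[2]),np.round(f,2)[[0,1,2,5]])
        i+=1
        if abs(f[5])>tmax or abs(f[2])>fmax or np.hypot(f[0],f[1])>10: print("STOP");break
        z+=np.clip((f[2]-fz)*.0001,-.0003,.0005)
        X[0]+=np.clip(f[0]*.00003,-.0001,.0001);X[1]+=np.clip(f[1]*.00003,-.0001,.0001)
    return X,z,y,log
E
python3 - <<'E'
from h import *
b=np.load("base.npy")
X,z,y,l=stroke([.5438,.0091],.1373,np.radians(250),np.radians(250)-1.5,b)
np.save("s.npy",[*X,z,y]); st()
E
```

```text
t14.2 y4.11 z0.1371 act0.1375 [1.79 1.28 4.72 0.03]
t14.6 y3.86 z0.1370 act0.1373 [2.18 0.89 5.65 0.08]
t15.1 y3.61 z0.1370 act0.1370 [1.29 0.17 3.95 0.06]
t15.5 y3.36 z0.1369 act0.1368 [ 2.36 -1.05  4.57  0.06]
t15.9 y3.11 z0.1368 act0.1369 [ 1.98 -2.    5.44 -0.  ]
t16.3 y2.86 z0.1368 act0.1367 [ 1.47 -0.78  3.97  0.01]
 t16.31 p [0.544  0.009  0.1367] yaw2.869 j7 0.990 F [ 1.53 -0.64  4.36] T [-0.183 -0.488 -0.   ] w0.758
```

```bash
python3 - <<'E'
from h import *
b=np.load("base.npy")
s=np.load("s.npy")
X,z,y,l=stroke(list(s[:2]),s[2],s[3],np.radians(-38),b,step=.4)
np.save("s.npy",[*X,z,y]); st()
E
```

```text
t16.9 y2.46 z0.1365 act0.1364 [ 0.62 -0.77  4.01  0.03]
t17.4 y2.06 z0.1362 act0.1360 [-0.01 -1.79  2.74  0.02]
t18.0 y1.66 z0.1358 act0.1357 [-0.13 -0.8   2.12  0.02]
t18.6 y1.26 z0.1354 act0.1353 [-0.43 -0.41  1.44 -0.01]
t19.1 y0.86 z0.1348 act0.1349 [ 0.21 -0.71  2.46  0.01]
t19.7 y0.46 z0.1344 act0.1345 [ 0.36 -0.52  4.37 -0.01]
t20.3 y0.06 z0.1341 act0.1341 [-0.57 -0.42  4.26  0.02]
t20.8 y-0.34 z0.1339 act0.1337 [-0.27 -0.2   1.58  0.04]
t21.3 y-0.66 z0.1334 act0.1334 [ 0.28  0.53  2.24 -0.02]
 t21.33 p [0.5442 0.0088 0.1334] yaw-0.659 j7 -2.407 F [ 0.21 -0.53  2.98] T [ 0.011  0.025 -0.009] w0.759
```

```bash
python3 - <<'E'
from h import *
b=np.load("base.npy")
s=np.load("s.npy"); z0=s[2]
for dz in (.0006,.0012,.0018,.0024):
    movel([s[0],s[1],z0+dz],v=.05); f=avgF(3,.01)-b; print(dz,"%.4f"%read_eef_pos()[2],np.round(f,2))
    if f[2]<-4: break
movel([s[0],s[1],z0+.0003],v=.05); st()
E
```

```text
0.0006 0.1336 [ 0.08 -0.01 -0.18 -0.05  0.1  -0.  ]
0.0012 0.1345 [ 0.15  0.59 -0.11 -0.02  0.07 -0.  ]
0.0018 0.1352 [ 0.01 -0.76 -0.78 -0.05  0.1  -0.01]
0.0024 0.1358 [-0.03  0.15 -0.18 -0.04  0.1   0.03]
 t22.68 p [0.5441 0.0089 0.1335] yaw-0.663 j7 -2.412 F [ 0.01 -0.1   0.53] T [ 0.058  0.009 -0.013] w0.754
```

```bash
cat >> h.py <<'E'
def regrip(X,z,ynew,zup=.162):
    open_gripper(); movel([X[0],X[1],zup],v=.2)
    move_pose([X[0],X[1],zup],q(ynew)); st("rot")
    movel([X[0],X[1],z],v=.15); pause(.1)
    f=avgF(4,.02)
    close_gripper(); st("grip"); return f
E
python3 - <<'E'
from h import *
s=np.load("s.npy"); X=list(s[:2]); z=s[2]
b=regrip(X,z,np.radians(252)); print(np.round(b,2)); np.save("base.npy",b)
X,z,y,l=stroke(X,z,np.radians(252),np.radians(252)-1.4,b,step=.35)
np.save("s.npy",[*X,z,y]); st()
E
```

```text
rot t27.62 p [0.5441 0.0089 0.162 ] yaw-1.885 j7 2.385 F [ 0.43 -0.08  0.7 ] T [ 0.091 -0.079  0.015] w1.001
grip t28.65 p [0.5442 0.0089 0.1335] yaw-1.885 j7 2.363 F [-1.32  0.16  2.27] T [ 0.104 -0.014 -0.008] w0.760
[ 0.25  0.15  0.37  0.11 -0.07  0.  ]
t29.2 y4.05 z0.1330 act0.1331 [ 0.17  0.04  1.91 -0.04]
t29.7 y3.70 z0.1326 act0.1328 [ 0.07 -0.35  2.79 -0.  ]
t30.2 y3.35 z0.1322 act0.1324 [-0.18 -0.08  4.05  0.  ]
t30.7 y3.00 z0.1320 act0.1320 [ 0.23 -0.48  4.31  0.03]
 t30.72 p [0.5442 0.0089 0.132 ] yaw3.003 j7 1.092 F [-0.26  0.39  4.61] T [ 0.024 -0.21   0.032] w0.763
```

```bash
python3 - <<'E'
from h import *
b=np.load("base.npy")
s=np.load("s.npy"); z0=s[2]
for dz in (.0012,.0019):
    movel([s[0],s[1],z0+dz],v=.05); f=avgF(3,.01)-b; print(dz,"%.4f"%read_eef_pos()[2],np.round(f,2))
    if f[2]<-3: break
movel([s[0],s[1],z0],v=.05); st()
E
```

```text
0.0012 0.1329 [-0.19 -0.53 -1.07 -0.02 -0.07 -0.  ]
0.0019 0.1336 [-0.16 -0.72 -3.74  0.01 -0.08 -0.03]
 t31.52 p [0.5443 0.0089 0.1322] yaw2.998 j7 1.088 F [ 0.06 -0.22  0.37] T [ 0.121 -0.154  0.023] w0.762
```

```bash
python3 - <<'E'
from h import *
b=np.load("base.npy");s=np.load("s.npy")
X,z,y,l=stroke(list(s[:2]),s[2],s[3],s[3]-1.6,b,step=.4,fz=1.5,tmax=.12)
if abs(l[-1][3])<.12:
    X,z,y,l=stroke(X,z,y,np.radians(-39),b,step=.25,fz=1.5,tmax=.12)
np.save("s.npy",[*X,z,y]); st()
E
```

```text
t32.1 y2.60 z0.1317 act0.1318 [-0.01 -0.41 -0.63  0.01]
t32.6 y2.20 z0.1311 act0.1313 [ 0.74 -1.33  0.95  0.01]
t33.2 y1.80 z0.1307 act0.1309 [ 0.07 -0.83  3.44 -0.02]
t33.8 y1.40 z0.1305 act0.1305 [-0.58  0.66  2.5  -0.01]
t34.2 y1.15 z0.1304 act0.1303 [-0.23  0.76  2.25 -0.02]
t34.6 y0.90 z0.1302 act0.1301 [-0.17  0.21  0.82  0.01]
t35.0 y0.65 z0.1299 act0.1298 [-0.16 -0.41  0.68  0.02]
t35.5 y0.40 z0.1296 act0.1296 [-0.61  0.17  0.88 -0.01]
t35.9 y0.15 z0.1293 act0.1293 [ 0.83 -0.15  1.64 -0.  ]
t36.3 y-0.10 z0.1291 act0.1292 [-0.54 -0.41  2.87  0.01]
t36.7 y-0.35 z0.1290 act0.1291 [-0.49 -0.93  4.34 -0.01]
t37.1 y-0.60 z0.1290 act0.1291 [-0.68 -0.36  3.45 -0.04]
t37.4 y-0.68 z0.1291 act0.1291 [ 0.22 -0.66  3.72  0.02]
 t37.38 p [0.5441 0.0088 0.1291] yaw-0.676 j7 -2.432 F [-0.04 -0.13  3.85] T [0.069 0.011 0.033] w0.762
```

```bash
python3 - <<'E'
from h import *
s=np.load("s.npy"); X=list(s[:2]); z=s[2]
b=regrip(X,z,np.radians(225),zup=.156); print(np.round(b,2)); np.save("base.npy",b)
X,z,y,l=stroke(X,z,np.radians(225),np.radians(225)-1.2,b,step=.2,fz=1.,tmax=.12)
np.save("s.npy",[*X,z,y]); st()
E
```

```text
rot t41.96 p [0.5441 0.0088 0.156 ] yaw-2.356 j7 1.906 F [-0.17  0.82 -0.18] T [ 0.163 -0.106  0.014] w1.000
grip t42.97 p [0.5441 0.0088 0.1295] yaw-2.356 j7 1.886 F [-0.41  0.96  2.11] T [ 0.134 -0.008  0.   ] w0.757
[-0.03  0.05  0.42  0.15 -0.09  0.03]
t43.3 y3.73 z0.1292 act0.1294 [ 0.34  0.89  2.8  -0.09]
t43.7 y3.53 z0.1291 act0.1294 [ 0.33  0.64  3.31 -0.05]
t44.1 y3.33 z0.1292 act0.1293 [ 0.06 -0.17  4.58  0.01]
t44.4 y3.13 z0.1294 act0.1293 [-0.28  0.54  2.11  0.12]
STOP
 t44.43 p [0.5441 0.0088 0.1293] yaw3.133 j7 1.172 F [0.71 0.39 3.29] T [ 0.182 -0.282  0.136] w0.759
```

```bash
python3 - <<'E'
from h import *
b=np.load("base.npy");s=np.load("s.npy")
X,z,y,l=stroke(list(s[:2]),s[2],s[3],s[3]-.32,b,step=.16,fz=.5,tmax=.5)
f=avgF(6,.02)-b;print(np.round(f,3))
np.save("s.npy",[*X,z,y]); st()
E
```

```text
t44.8 y2.97 z0.1292 act0.1292 [-0.52 -0.23  3.33  0.16]
t45.1 y2.81 z0.1293 act0.1291 [-0.07  0.3   0.62  0.28]
[-0.328  0.347  0.366 -0.092 -0.074  0.255]
 t45.18 p [0.5439 0.0088 0.1291] yaw2.812 j7 0.877 F [-1.47 -0.4   1.5 ] T [ 0.064 -0.077  0.308] w0.764
```

```bash
python3 - <<'E'
from h import *
b=np.load("base.npy");s=np.load("s.npy")
X,z,y,l=stroke(list(s[:2]),s[2],s[3],s[3]-.26,b,step=.13,fz=.3,tmax=.6)
f=avgF(6,.02)-b;print(np.round(f,3)); st("end")
open_gripper(); pause(.2); st("open")
movel([X[0],X[1],.175],v=.2); st()
movel([.42,-.2,.3],v=.4); st()
import cv2
p=snapshot("side");t=snapshot("top");np.savez("pics/sideF.npz",**p);np.savez("pics/topF.npz",**t)
a=t["pixels"];c=p["pixels"]
cv2.imwrite("pics/f.png",np.hstack([cv2.resize(a[160:280,140:300],(400,300)),cv2.resize(c[175:325,240:440],(400,300),interpolation=cv2.INTER_CUBIC)]))
E
```

```text
t45.5 y2.68 z0.1292 act0.1291 [-0.5  -0.15  0.48  0.3 ]
t45.8 y2.55 z0.1291 act0.1290 [-0.33 -0.08 -0.13  0.38]
[-0.886  0.115 -0.508 -0.115  0.095  0.363]
end t45.88 p [0.5439 0.0088 0.129 ] yaw2.551 j7 0.636 F [-1.8  -0.12  0.26] T [ 0.045 -0.007  0.399] w0.766
open t46.77 p [0.5441 0.0088 0.1291] yaw2.547 j7 0.632 F [ 0.78 -0.43  0.29] T [ 0.033 -0.14   0.074] w1.001
 t47.16 p [0.5445 0.0088 0.1757] yaw2.547 j7 0.666 F [ 0.19  0.55 -0.94] T [ 0.077 -0.146 -0.032] w1.004
 t48.02 p [ 0.4201 -0.1989  0.299 ] yaw2.548 j7 1.352 F [0.08 0.22 0.39] T [ 0.089 -0.152  0.094] w0.998
```

View pics/f.png

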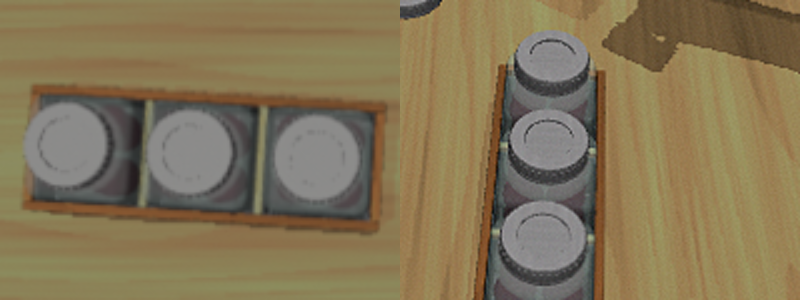

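```bash
python3 - <<'E'
from h import *
pause(.5); st(); hand_in()
E
```

```text
t48.62 p [ 0.42   -0.1999  0.3   ] yaw2.547 j7 1.353 F [-0.36 -0.27  0.33] T [ 0.051 -0.106 -0.016] w1.005
the job is handed in; nothing more can be done
```

I fitted the small steel band to the open jar and screwed it down fingertip tight by my estimate. I then let go, backed the arm off and handed the job in at about 48.6 s.

- **Starting the thread:** I couldn't see the lugs or the thread start clearly enough to line them up. I set the band down and turned it clockwise under a light press until it dropped in. The first lift test, after about 290° of turning, came up free, so the band was still riding on the ridge. After a second grip and about 80° more, the lift test pulled back with 3.7 N, so the thread had caught.
- **Tightening:** The band then ran freely down onto the lid, and I gripped it a third time to finish. It took up on the lid, and I turned about 0.75 rad further, to about 0.37 N m. Allowing for the jar's twist in the felt, I put the press on the lid at about 12 N (plausible range 9 to 18 N). That is worked out from angle and torque, not measured directly.
- **Last checks:** The band's middle ended about 4 mm below the estimated rim, as specified. The final top and side pictures show it level and matching the two sealed jars. The gripper was open and clear of everything.
- **Not checked:** I did not measure the press again after letting go. I also did not measure the positions of the other jars and the bigger band again; the sealed jars look unchanged in the pictures.

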